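# Clamp a whetstone in the crank-driven stone holder

## Task

Clamp the whetstone in the stone holder ready for dressing: fit the loose crank fully down on the square shaft end and wind it clockwise, about three turns, until the sliding jaw has pushed the stone against the end stop and holds it firmly, but not so hard that the brittle stone cracks, and without forcing the crank. Then lift the crank off and set it down flat on the bench, clear of the holder. Move the jaw and the stone with the crank only, and leave the other things where they are.

Things in the scene. Friction and masses are not known exactly. Their poses are not given: they have to be found in the camera images.
- crank: Loose steel crank, 0.4 kg, socket down. Origin: underside centre of its boss (30 x 30 mm, 34 high plus 3 mm dome; sides along the crank's x and y). Socket in the boss, from below: 15.5 mm square, chamfered, 22 deep, sides along x and y. A flat arm, 18 wide, 9 thick, flush with the underside, runs along +x to the knob.
- crank_knob (a point): Middle of the crank's black knob: 60 mm from the boss axis along the crank's +x, 34 mm above its underside. The knob is an upright cylinder, diameter 22 mm, from 12 to 54 mm above the crank's underside; it spins freely on its pin, so a hand holding it need not turn while it goes round.
- holder: Grey stone holder, fixed, about 385 x 100 mm. Origin: on the bench right under the shaft axis; the bed with two steel ways (tops 28 mm up) runs along its +x for 340 mm. Round the shaft is the gearcase (72 x 88 mm, 65 mm high with screw heads) with a steel bearing ring (56 mm wide) on which the fitted crank rests, its underside 66 mm above the bench.
- shaft_end (a point): Centre of the top of the upright square shaft end, 86 mm above the bench: 14 mm square, standing 20 mm out of the bearing ring, stepped in 1 mm at the tip. Its x and y lie along the square's sides and turn with the shaft; the crank fits in any quarter turn. Pushing or levering at the knob with much over 25 N forces the shaft.
- shaft (a joint): Shaft angle, rad, 0 at the start, growing clockwise from above (closing): 25 mm of jaw travel a turn, about 3 turns needed. A drag washer (0.3 N m, 5 N at the knob) holds it where it is left. Each 10 N of clamping adds 0.7 N tangentially at the knob; over 30 N at both ends of the stone is firm, over 80 N cracks it; sliding the stone along (2 to 4 N) is hardly felt.
- jaw: Sliding jaw plate, 92 mm wide, top 54 mm above the bench, black rubber face towards the stone, on stiff disc springs before the carriage that the screw drives. Origin: on the ways under the middle of its face; +x is the closing direction. Once the stone is tight the load rises about 75 N per mm of screw travel, that is 10 N per 2 mm of knob travel.
- stop: End stop bolted across the ways: a block 92 mm wide, top 62 mm above the bench at its bolts. Origin: on the ways under the block's front, which looks back to the jaw (-x). Before it stands a rubber-faced buffer plate on set screws, screwed out by hand and locked: its face is 12 to 18 mm ahead of the origin, exactly where is not measured.
- stone: Grey-green whetstone, about 45 x 130 x 22 mm, 0.3 to 0.5 kg, loose on the ways between jaw and stop, its length (own y) roughly along the bed. Origin: centre of its underside.
- jar: Small tub with blue lid, 47 mm wide, 46 mm high, a bystander on the bench; origin under its centre.
- nut: Steel flange nut, 38 mm wide, 19 mm high, a bystander; origin under its centre.
- disc: Flat abrasive disc, 125 mm diameter, 11 mm thick, a bystander; origin under its centre.

How it is judged:
By the outcome, as a careful person would: the job done as asked, in the order asked, and still so for the second after the job is handed in, with the robot touching nothing.
It also fails if it takes over 72 s, if anything falls off the work surface, if the arm or the gripper's body presses on something with over 40 N, if the wrist force passes 120 N, or if a joint passes its speed limit or range.

## Robot

A 6-joint arm with a two-finger parallel gripper is mounted at the origin on a cart in front of the work surface, level with it; the furniture and walls round the work are solid. World frame = base frame: x ahead of the robot, y to its left, z up, the work surface at z = 0. Lengths are in m, angles in rad, forces in N, time in s.
With the tool pointing down it reaches from about 0.25 to 0.775 m from the base axis. Payload 4 kg.
Tool frame: the origin (TCP) lies midway between the tips of the shut fingers; the grasp point (between the pads) lies 19 mm behind it; z points along the fingers, y is the line along which they close (so a half turn about z gives the same grasp; the last joint's range is limited). The gripper opens to 94 mm and grips with 3 to 60 N. Pads are 16 mm wide; open, the fingers measure 119 mm over their backs; the gripper's body (75 mm by 177 mm) begins 78 mm behind the grasp point.
Start: joints at [1.098, 0.087, 1.371, -0, 1.684, -0.103], TCP at [0.199, 0.513, 0.206] pointing down, gripper open.
Joint ranges: [-3.1, 3.1], [-0.76, 2.03], [0.27, 2.55], [-1.08, 4.22], [0.17, 2.65], [-2.57, 2.57]. Speed limits (rad/s): [2.79, 2.79, 3.14, 3.14, 3.14, 3.14].

## Interface

Orientations are given as [roll, pitch, yaw] about the fixed x, y, z axes, in that order (R = Rz(yaw) Ry(pitch) Rx(roll)).
In Python, from bench import robot gives the robot as it stands.
- The arm moves only by the tool servo_tool, never from a script. Its argument "moves" is a list of rows, each a list of 5 numbers: the shift along the tool's x, y, z in units of 25 mm (1.0 is 25 mm), then the turn about the tool's z in units of 6 degrees (1.0 is 6 degrees), then the closure, from 0 (fully open) to 1 (shut). In form: [[dx, dy, dz, yaw, gripper], ...]. A call has 1 to 10 rows; each row is the pose to reach, as a shift and turn from the pose commanded when the call began, along the tool's axes at that moment; what a row does not reach only later rows make up. A row lasts 1/12 s, in which the tool goes at most 41.7 mm and 7.16 degrees, less where a joint would pass 70% of its speed; a pose out of reach is approached as far as the arm can. A call with a gripper value outside its range is refused whole. The fingers move at their own pace and stop on an object; the grip force is fixed at half the most. Time passes only in rows, so rows that repeat a pose let the fingers close. It gives the time, the measured TCP pose, the force, the opening and the grip force at its end, in the units of the state.
- robot.get_obs(): the state, without advancing time (a new reading comes with each control period).
- robot.snapshot(name): name is "scene" or "top" or "wrist"; returns a dict with "image" (400x640x3 uint8, blue, green, red), "fx", "fy", "cx", "cy" (pixels), "k1" (the pictures are not rectified: a ray, as slopes to the right and down, at radius r is drawn at 1 + k1 r^2 times it, then the intrinsics apply), "eye" and "orientation" of the camera in the world; the wrist camera has in their place "T_tool_cam" (4x4, takes a point from camera to tool coordinates, whose origin is the TCP and whose axes are the flange's). Camera axes: x right, y down, z forward; pixel columns grow to the right and rows downward; lengths in m; the calibration is good to about 2 mm. A picture is of the moment at which its call begins: read the wrist's pose just before it. There is no depth.
- robot.close_job(): hands the job in; it is judged then, once.
The state is a dict: "time": time; "joint_positions": joint angles; "qvel": joint speeds; "joint_torque": joint torques, N m; "tool_pos": TCP position; "ee_rot": TCP orientation; "wrist_force": force on the tool from outside, world axes, zero at the start; "wrist_torque": the same for the moment, N m; "width": finger opening in m; "finger_force": force on a finger pad.
Only numpy, scipy, OpenCV 4.12 (cv2) and the standard library are available. Lean on these libraries where they do the work, as an engineer would, in place of code of your own. Each camera call takes 0.05 s, during which the arm holds its last target. There are 200 camera calls.

## Working session

There is one attempt and no reset: what is moved stays moved. The work goes in short steps, Python scripts to look and compute and a tool call to move; the robot and the scene stay as the last step left them, time stands still between calls to the robot, and variables do not carry over. Pictures are saved under pics/ and viewed, at most 10 in all, crops included, and the job is handed in when it is done.

Besides the shell and the picture viewer there is one more tool, called after "Request:" as name([rows], argument=value, ...), one row to a line, values as JSON. servo_tool: Moves the arm, as the interface text tells. Its arguments: {"type":"object","properties":{"moves":{"type":"array"}},"required":["moves"]}

```bash
ls; mkdir -p pics
cat > h.py <<'E'
import numpy as np, cv2
from bench import robot
from scipy.spatial.transform import Rotation as R
def snap(name, fn=None):
    o=robot.get_obs(); s=robot.snapshot(name)
    if fn: cv2.imwrite('pics/'+fn,s['image'])
    K=np.array([[s['fx'],0,s['cx']],[0,s['fy'],s['cy']],[0,0,1.]])
    if name=='wrist':
        T=np.eye(4); T[:3,:3]=rot(o['ee_rot']); T[:3,3]=o['tool_pos']; T=T@np.array(s['T_tool_cam'])
        eye,Rc=T[:3,3],T[:3,:3]
    else:
        eye=np.array(s['eye']); Rc=rot(s['orientation'])
    return dict(img=s['image'],K=K,k1=s['k1'],eye=eye,R=Rc)
def rot(r):
    r=np.array(r)
    return r if r.shape==(3,3) else R.from_euler('xyz',r).as_matrix()
def ray(c,uv):
    uv=np.atleast_2d(uv).astype(float)
    d=(uv-[c['K'][0,2],c['K'][1,2]])/[c['K'][0,0],c['K'][1,1]]
    x=d.copy()
    for _ in range(20): x=d/(1+c['k1']*(x**2).sum(1,keepdims=True))
    return np.c_[x,np.ones(len(x))]@c['R'].T
def onz(c,uv,z):
    d=ray(c,uv); return c['eye']+d*((z-c['eye'][2])/d[:,2:])
def tri(c1,u1,c2,u2):
    A=[];b=[]
    for c,u in((c1,u1),(c2,u2)):
        d=ray(c,u)[0];d/=np.linalg.norm(d);P=np.eye(3)-np.outer(d,d);A.append(P);b.append(P@c['eye'])
    return np.linalg.lstsq(np.vstack(A),np.hstack(b),rcond=None)[0]
def proj(c,p):
    q=(np.atleast_2d(p)-c['eye'])@c['R'];x=q[:,:2]/q[:,2:]
    x=x*(1+c['k1']*(x**2).sum(1,keepdims=True))
    return x*[c['K'][0,0],c['K'][1,1]]+[c['K'][0,2],c['K'][1,2]]
def totool(p):
    o=robot.get_obs(); return rot(o['ee_rot']).T@(np.array(p)-o['tool_pos'])
E
python3 - <<'E'
from h import *
o=robot.get_obs();print(o)
for n in('scene','top','wrist'):
    c=snap(n,n+'0.png');print(n,c['eye'],c['R'].round(3).tolist(),c['K'][0,0],c['K'][1,1],c['k1'])
E
```

```text
pics
{'time': 0.0, 'joint_positions': array([ 1.09788968e+00,  8.79854759e-02,  1.37227344e+00, -8.27909317e-06,
        1.68358435e+00, -1.03035444e-01]), 'qvel': array([ 0.00081249, -0.00073415,  0.00177165, -0.00086772,  0.00066649,
       -0.00171915]), 'joint_torque': array([-6.93080092e-04, -3.40175414e+01, -3.02432084e+01,  7.19077815e-02,
        3.25508905e-02, -1.43550951e-04]), 'tool_pos': array([0.1985428 , 0.51232019, 0.20427779]), 'ee_rot': array([-3.13935314e+00, -2.23297193e-04,  2.77172028e+00]), 'wrist_force': array([ 0.29071376, -0.73879275, -0.33618384]), 'wrist_torque': array([-0.0085775 ,  0.00810947, -0.03087071]), 'finger_force': 0.0, 'width': 0.09402819186240016}
scene [0.32190574 0.53287521 0.92161201] [[-0.889, -0.35, 0.294], [-0.457, 0.696, -0.554], [-0.01, -0.627, -0.779]] 404.92834143286467 404.92834143286467 -0.04402254715206161
top [ 0.55286279 -0.04853162  1.05596324] [[-0.018, -0.995, 0.096], [-1.0, 0.017, -0.013], [0.011, -0.096, -0.995]] 454.99572786780095 454.99572786780095 0.03754807535900711
wrist [0.12078179 0.54426824 0.38199306] [[0.361, 0.893, 0.269], [0.933, -0.345, -0.106], [-0.002, 0.289, -0.957]] 349.917666919537 349.917666919537 -0.053103058031073
```

View pics/top0.png

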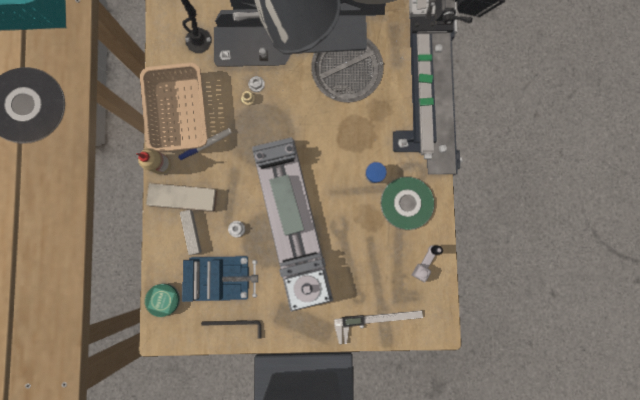

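View pics/scene0.png

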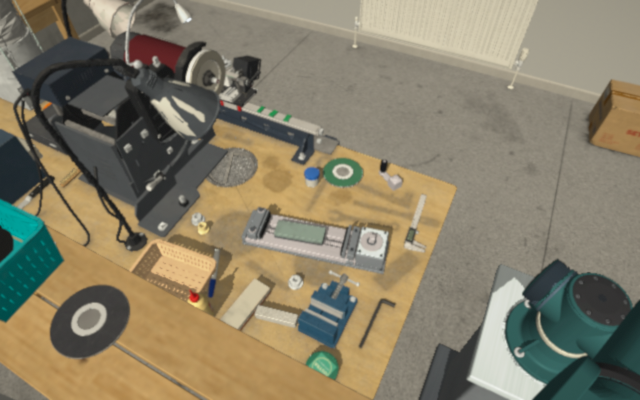

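Top view: the crank boss is at about (422,273) and its knob at (437,250). The shaft is at (307,289), the jaw at y≈265, the stone at (288,205) and the stop at (275,155). The bench near the crank is clear.

Run:
```python
from h import *
c=snap('top')
for n,uv,z in (('boss',(422,273),.036),('knob',(437,250),.054),('shaft',(307,289),.086),('gc1',(289,309),.062),('gc2',(329,300),.062),('gc3',(322,268),.062),('stop',(275,152),.06),('stoneN',(280,178),.05),('stoneS',(297,234),.05),('jaw',(301,256),.054),('caliperL',(340,330),.01),('caliperR',(423,315),.01),('disc',(408,203),.01),('edge',(460,350),0),('free',(365,265),0)):
    print(n,onz(c,uv,z).round(4))
h=cv2.resize(c['img'][180:350,230:470],None,fx=3,fy=3,interpolation=2);cv2.imwrite('pics/topz.png',h)
```

```text
boss [[ 0.4935 -0.2875  0.036 ]]
knob [[ 0.5438 -0.3182  0.054 ]]
shaft [[ 0.4674 -0.0326  0.086 ]]
gc1 [[0.4239 0.007  0.062 ]]
gc2 [[ 0.4412 -0.0791  0.062 ]]
gc3 [[ 0.5094 -0.0653  0.062 ]]
stop [[0.7664 0.0342 0.06  ]]
stoneN [[0.7095 0.0244 0.05  ]]
stoneS [[ 0.5842 -0.0118  0.05  ]]
jaw [[ 0.5359 -0.02    0.054 ]]
caliperL [[ 0.3688 -0.104   0.01  ]]
caliperR [[ 0.3985 -0.2918  0.01  ]]
disc [[ 0.6525 -0.2678  0.01  ]]
edge [[ 0.3188 -0.3739  0.    ]]
free [[ 0.5118 -0.1655  0.    ]]
```

View pics/topz.png

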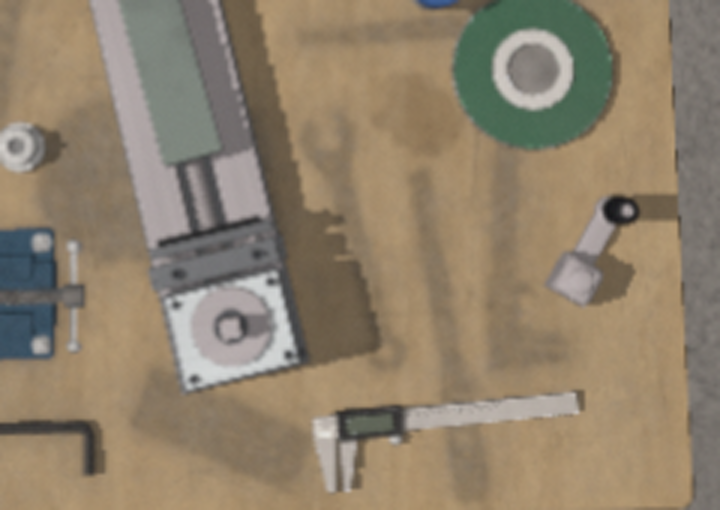

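The zoom shows the crank boss at (422.5,273), the knob top at (437,250) and the shaft tip at (307,289). I'm moving above the crank for a close look.

Request:
servo_tool([
  [-1.1,-1.25,0,0.2,0],
  [-2.2,-2.5,0,0.4,0],
  [-3.3,-3.75,0,0.6,0],
  [-4.4,-5,0,0.8,0],
  [-5.5,-6.25,0,1,0],
  [-6.6,-7.5,0,1.2,0],
  [-7.7,-8.75,0,1.4,0],
  [-8.8,-10,0,1.6,0],
  [-9.9,-11.25,0,1.72,0],
  [-11,-12.5,0,1.72,0],
])

```text
time: 1.03
tool_pos: [0.342, 0.1207, 0.2054]
ee_rot: [3.141, 0.001, 2.593]
wrist_force: [1.3, -0.1, 0.0]
width: 0.094
finger_force: 0.0
```

Request:
servo_tool([
  [-1.3,-1,0.2,0,0],
  [-2.6,-2,0.4,0,0],
  [-3.9,-3,0.6,0,0],
  [-5.2,-4,0.8,0,0],
  [-6.5,-5,1,0,0],
  [-7.8,-6,1.2,0,0],
  [-9.1,-7,1.4,0,0],
  [-10.4,-8,1.6,0,0],
  [-11.7,-9,1.8,0,0],
  [-13,-10,2,0,0],
])

```text
time: 1.87
tool_pos: [0.4889, -0.263, 0.1549]
ee_rot: [3.141, -0.0, 2.591]
wrist_force: [0.3, 0.6, 0.9]
width: 0.0943
finger_force: 0.0
```

Run:
```python
from h import *
c=snap('wrist','w1.png');o=robot.get_obs();print(o['time'],o['tool_pos'],o['ee_rot'],o['joint_positions'])
print(proj(c,[[.4935,-.2875,.034],[.5438,-.3182,.054]]))
```

```text
1.9167 [ 0.49003498 -0.26962633  0.15157785] [-3.13752356e+00 -4.29672459e-05  2.58651870e+00] [-0.6018176   0.1245839   1.43663781 -0.00406684  1.58022365 -1.6175787 ]
[[299.67450365 210.57438414]
 [299.73267552 279.98791828]]
```

View pics/w1.png

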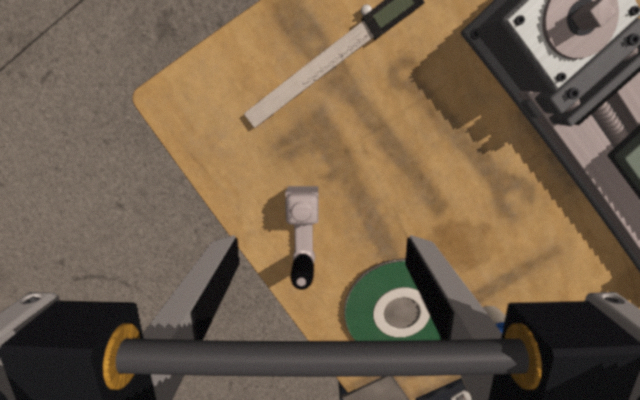

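Wrist view: the crank is nearly parallel to the tool x axis, with the boss dome at (303,211) and the knob's top end near (302,280). The fingers straddle it with room to spare. Next I refine by triangulating with the top view.

Run:
```python
from h import *
w=snap('wrist');t=snap('top')
hsv=cv2.cvtColor(w['img'],cv2.COLOR_BGR2HSV)
m=np.zeros(hsv.shape[:2],np.uint8);m[180:300,265:340]=255
steel=((hsv[...,1]<60)&(hsv[...,2]>110)).astype(np.uint8)*255&m
n,l,s,ce=cv2.connectedComponentsWithStats(steel);print(s,ce)
i=1+np.argmax(s[1:,4]); ys,xs=np.nonzero(l==i)
for r in range(ys.min(),ys.max()+1,4): print(r,xs[ys==r].min(),xs[ys==r].max(),end='; ')
print()
kn=((hsv[...,2]<50).astype(np.uint8)*255)&m
n,l,s,ce=cv2.connectedComponentsWithStats(kn);print(s[s[:,4]>30],ce[s[:,4]>30])
print('boss',onz(w,[(303,211)],.037),'tri',tri(w,(303,211),t,(422.5,272.7)))
print('knobtop',onz(w,[(303,279)],.054), 'tri',tri(w,(303,279),t,(437.3,249.5)))
cv2.imwrite('pics/wz.png',cv2.resize(w['img'][180:300,265:340],None,fx=5,fy=5,interpolation=2))
```

```text
[[     0      0    640    400 254178]
 [   291    184     33     74   1588]
 [   303    275      9      8     56]
 [   265    278     17     22    178]] [[319.60533563 199.33048494]
 [308.5824937  213.54156171]
 [307.05357143 278.71428571]
 [270.3988764  291.37078652]]
184 294 322; 188 292 322; 192 291 322; 196 293 323; 200 294 323; 204 294 323; 208 297 323; 212 294 323; 216 294 323; 220 299 317; 224 303 317; 228 301 317; 232 301 317; 236 301 317; 240 301 317; 244 301 317; 248 301 317; 252 300 319; 256 318 319; 
[[     0      0    640    400 255474]
 [   297    252     22     34    526]] [[319.5240181  199.36118353]
 [307.83460076 266.92205323]]
boss [[ 0.49461901 -0.29084709  0.037     ]] tri [ 0.49422277 -0.28933368  0.03819555]
knobtop [[ 0.54375569 -0.32128631  0.054     ]] tri [ 0.5446205  -0.32061248  0.0522525 ]
```

View pics/wz.png

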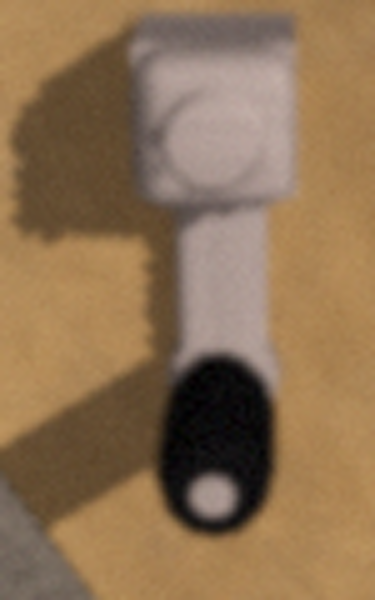

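The crop shows the dome centre at px (307.4,207.6) and the knob's pin cap at (307.6,279.4). Next I compute the shifts.

Run:
```python
from h import *
w=snap('wrist');t=snap('top');o=robot.get_obs();print(o['tool_pos'],o['ee_rot'])
b=onz(w,[(307.4,207.6)],.036)[0];k=onz(w,[(307.6,279.4)],.054)[0]
print(b,tri(w,(307.4,207.6),t,(422.5,272.7)),k,np.linalg.norm((k-b)[:2]),np.arctan2(*(k-b)[1::-1]))
e=tri(w,(307.4,207.6),t,(422.5,272.7)); 
for p in(b,e): print('units',(totool([p[0],p[1],.006]))/.025)
# shaft from wrist, edges
print('shaft wrist px pred',proj(w,[.467,-.033,.086]))
```

```text
[ 0.48837006 -0.2605017   0.15497556] [ 3.14095373e+00 -1.55602436e-03  2.59130627e+00]
[ 0.49260295 -0.27886765  0.036     ] [ 0.49364926 -0.28402661  0.03463221] [ 0.54478703 -0.31093176  0.054     ] 0.061247746177242254 -0.5509712791144553
units [-0.53775712 -0.54145325  5.95784797]
units [-0.68134226 -0.69546191  5.95752615]
shaft wrist px pred [[598.38034049  13.4022687 ]]
```

Run:
```python
from h import *
for _ in range(2):
    w=snap('wrist');o=robot.get_obs();print(o['time'],o['tool_pos'],o['ee_rot'])
    hsv=cv2.cvtColor(w['img'],cv2.COLOR_BGR2HSV)
    m=np.zeros(hsv.shape[:2],np.uint8);m[180:300,265:340]=255
    steel=((hsv[...,1]<60)&(hsv[...,2]>110)).astype(np.uint8)*255&m
    n,l,s,ce=cv2.connectedComponentsWithStats(steel);print(s[1:].tolist(),ce[1:].tolist())
    ys,xs=np.nonzero(l==1)
    a=[(xs[ys==r].min()+xs[ys==r].max())/2 for r in range(226,248)];print(a[0],a[-1])
cv2.imwrite('pics/wz2.png',cv2.resize(w['img'][180:300,265:340],None,fx=5,fy=5,interpolation=2))
```

```text
2.1667 [ 0.48849857 -0.2600266   0.15565247] [ 3.14110246e+00 -2.54810349e-04  2.59228243e+00]
[[284, 189, 32, 74, 1587], [295, 280, 9, 8, 56], [265, 289, 7, 11, 40]] [[300.82104599873975, 218.05356017643354], [298.85714285714283, 283.375], [267.2, 295.575]]
303.5 301.0
2.2167 [ 0.48861611 -0.2597443   0.15607486] [3.14121574e+00 6.00462981e-04 2.59295749e+00]
[[283, 189, 33, 73, 1584], [294, 279, 9, 8, 55], [265, 289, 3, 6, 9], [265, 295, 7, 5, 26]] [[300.2310606060606, 218.07512626262627], [298.1454545454545, 282.76363636363635], [265.44444444444446, 291.8888888888889], [267.6923076923077, 297.34615384615387]]
303.0 301.0
```

Request:
servo_tool([
  [0,0,0,0,0],
])

```text
time: 2.3
tool_pos: [0.4887, -0.2597, 0.1564]
ee_rot: [3.141, 0.001, 2.593]
wrist_force: [0.9, -0.3, 0.0]
width: 0.0939
finger_force: 0.0
```

Run:
```python
from h import *
w=snap('wrist','w2.png');t=snap('top');o=robot.get_obs();print(o['time'],o['tool_pos'],o['ee_rot'])
cv2.imwrite('pics/wz3.png',cv2.resize(w['img'][180:300,260:340],None,fx=5,fy=5,interpolation=2))
for n,p in (('bossT',onz(t,[(422.5,272.7)],.036)),('knobT',onz(t,[(437.3,249.8)],.054))): print(n,p,proj(w,p))
```

```text
2.4 [ 0.48879959 -0.25989688  0.15643469] [3.14150003e+00 1.59426922e-03 2.59318190e+00]
bossT [[ 0.49409434 -0.28861145  0.036     ]] [[295.9181929  213.52183495]]
knobT [[ 0.54420389 -0.31884395  0.054     ]] [[296.29802558 281.27166873]]
```

View pics/wz3.png

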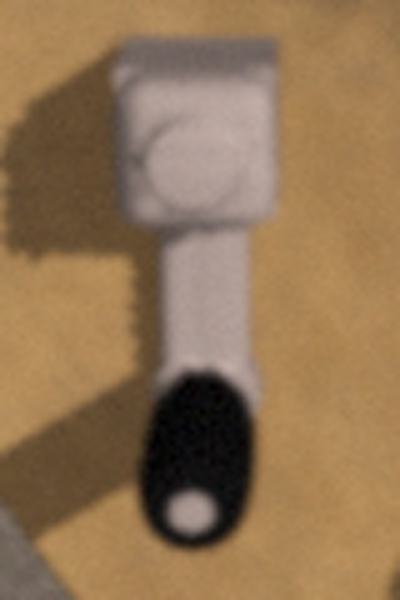

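The crop shows the dome at px (299,212.4) and the pin cap at (298.6,282.2). This agrees with the top camera to about 3 mm.

Run:
```python
from h import *
w=snap('wrist');t=snap('top');o=robot.get_obs()
b=onz(w,[(299,212.4)],.037)[0];k=onz(w,[(298.6,282.2)],.054)[0]
print(b,k,np.linalg.norm((k-b)[:2]),np.arctan2(*(k-b)[1::-1])+np.pi)
bt=onz(t,[(422.5,272.7)],.036)[0]
for p in(b,bt,(b+bt)/2): print('units',(totool([p[0],p[1],.006]))/.025)
s=onz(t,[(307,289)],.086);print(s)
```

```text
[ 0.49444983 -0.28565134  0.037     ] [ 0.5461539  -0.31781193  0.054     ] 0.06089018848036225 2.58514432807364
units [-0.71787631 -0.75217078  6.0070789 ]
units [-0.76750702 -0.86060778  6.00712681]
units [-0.74269167 -0.80638928  6.00710285]
[[ 0.46742675 -0.03259788  0.086     ]]
```

Request:
servo_tool([
  [-0.74,-0.8,1,0.08,0],
  [-0.74,-0.8,2.2,0.08,0],
  [-0.74,-0.8,3.4,0.08,0],
  [-0.74,-0.8,4.6,0.08,0],
  [-0.74,-0.8,5.6,0.08,0],
  [-0.74,-0.8,6,0.08,0.3],
  [-0.74,-0.8,6,0.08,0.6],
  [-0.74,-0.8,6,0.08,1],
  [-0.74,-0.8,6,0.08,1],
  [-0.74,-0.8,6,0.08,1],
])

```text
time: 3.33
tool_pos: [0.4955, -0.2885, 0.0079]
ee_rot: [-3.141, 0.004, 2.583]
wrist_force: [-0.5, -0.5, 0.3]
width: 0.0643
finger_force: 0.0
```

Request:
servo_tool([
  [0,0,0,0,1],
  [0,0,0,0,1],
  [0,0,0,0,1],
  [0,0,0,0,1],
  [0,0,0,0,1],
])

```text
time: 3.75
tool_pos: [0.494, -0.2877, 0.0056]
ee_rot: [-3.142, 0.0, 2.583]
wrist_force: [-1.8, -1.5, -0.3]
width: 0.0306
finger_force: 1.2
```

Request:
servo_tool([
  [0,0,-0.5,0,1],
  [0,0,-1.5,0,1],
  [0,0,-3,0,1],
  [0,0,-4.5,0,1],
  [1,1.5,-6,0,1],
  [2,3,-6,0,1],
  [3,4.5,-6,0,1],
  [4.2,6.2,-6,0,1],
  [4.2,6.2,-6,0,1],
  [4.2,6.2,-6,0,1],
])

```text
time: 4.58
tool_pos: [0.4859, -0.0946, 0.1557]
ee_rot: [3.138, -0.003, 2.59]
wrist_force: [-0.4, 0.2, -4.1]
width: 0.0299
finger_force: 30.0
```

Request:
servo_tool([
  [0,0,0,0,1],
  [0,0,0,0,1],
  [0,0,0,0,1],
])

```text
time: 4.83
tool_pos: [0.4869, -0.1015, 0.1552]
ee_rot: [-3.141, -0.001, 2.582]
wrist_force: [0.8, 0.1, -4.0]
width: 0.0298
finger_force: 30.0
```

Run:
```python
from h import *
w=snap('wrist','w4.png');o=robot.get_obs();print(o['time'],o['tool_pos'],o['ee_rot'],o['width'],o['finger_force'],o['wrist_force'])
p=proj(w,[.4674,-.0326,.086])[0];print(p)
x,y=[int(v) for v in p]
z=cv2.resize(w['img'],None,fx=1,fy=1)
cr=w['img'][max(0,y-45):y+45,max(0,x-60):x+60];print(max(0,y-45),max(0,x-60))
cr=cv2.resize(cr,None,fx=6,fy=6,interpolation=2)
cv2.imwrite('pics/s4.png',cr)
```

```text
4.8833 [ 0.48692061 -0.10164674  0.15519174] [-3.14115592e+00 -6.05267367e-04  2.58158899e+00] 0.030051551494546903 30.000187307596207 [ 0.60621883  0.37793174 -4.85510495]
[388.15713208 140.13915732]
95 328
```

View pics/w4.png

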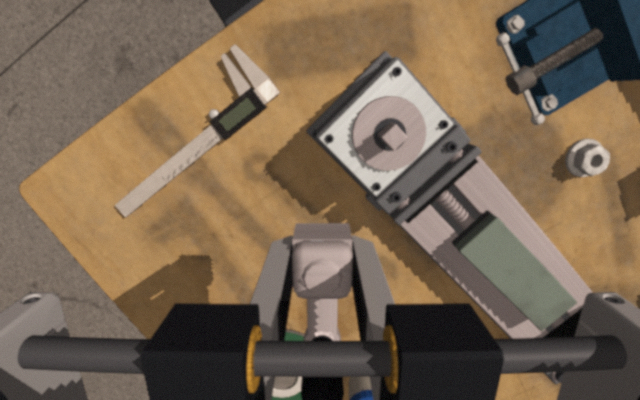

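View pics/s4.png

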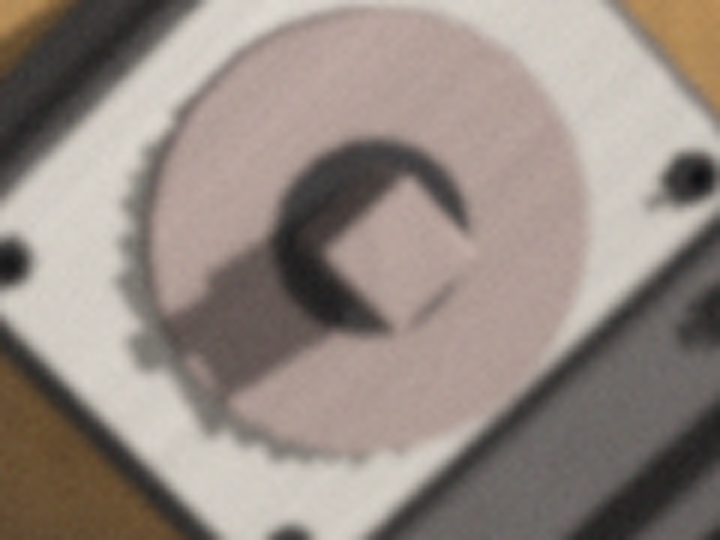

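Wrist view: the shaft tip is a square with crop corners (410,178), (475,248), (398,330) and (322,250). The bearing ring centre is at crop (370,232), and the held boss dome is at about (322,273) in the full picture.

Run:
```python
from h import *
w=snap('wrist');o=robot.get_obs();print(o['tool_pos'],o['ee_rot'])
f=lambda q:np.array(q)/6+[328,95]
C=onz(w,f([(410,178),(475,248),(398,330),(322,250)]),.086);print(C.round(4),C.mean(0))
e=np.roll(C,-1,0)-C;print(np.linalg.norm(e[:,:2],axis=1),np.degrees(np.arctan2(e[:,1],e[:,0]))%90)
print('ring',onz(w,f([(370,232)]),.066))
h=onz(w,[(388,165),(411,212)],.066)
top=o['tool_pos'][2]+.0314
d=onz(w,[(322,273)],top)[0];print('dome',d,'in tool mm',totool(d)*1e3)
cv2.imwrite('pics/b4.png',cv2.resize(w['img'][210:310,265:380],None,fx=6,fy=6,interpolation=2))
# projections of ideal dome
T=rot(o['ee_rot']);print(proj(w,[o['tool_pos']+T@np.array([x,0,-.0314]) for x in(-.002,0,.002)]))
```

```text
[ 0.48694681 -0.10167094  0.15517563] [-3.14129587e+00 -6.66345617e-04  2.58139091e+00]
[[ 0.4611 -0.0227  0.086 ]
 [ 0.4722 -0.0201  0.086 ]
 [ 0.4759 -0.0324  0.086 ]
 [ 0.463  -0.0355  0.086 ]] [ 0.4680522 -0.027678   0.086    ]
[0.01141629 0.01288503 0.0133066  0.0129122 ] [13.19299128 16.5938264  13.19591857  8.19038753]
ring [[ 0.46797132 -0.02756702  0.066     ]]
dome [ 0.48433874 -0.09828055  0.18657563] in tool mm [  4.03184988   1.4770252  -31.3977601 ]
[[318.86439854 284.37218452]
 [318.85628096 280.631384  ]
 [318.8481402  276.8610992 ]]
```

View pics/b4.png

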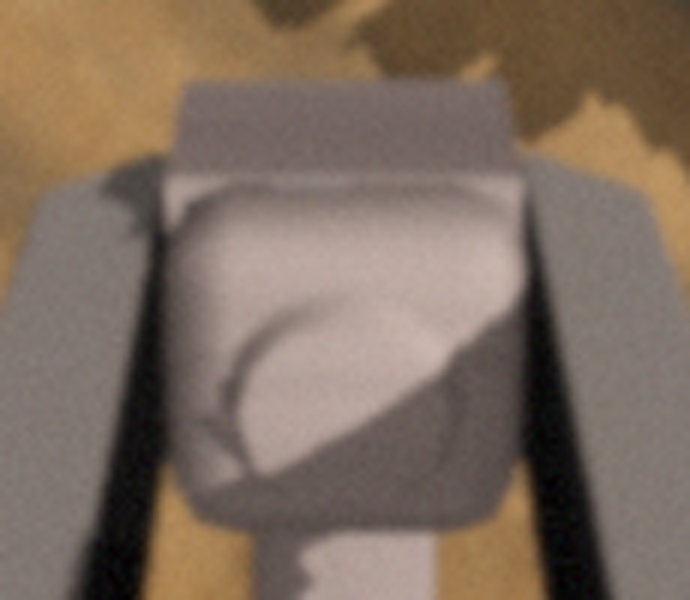

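Request:
servo_tool([
  [0.1,0,0,1.1,1],
  [0.2,0.1,0.2,2.2,1],
  [0.3,0.2,0.4,3.3,1],
  [0.4,0.28,0.7,4.4,1],
  [0.48,0.28,1,5.5,1],
  [0.48,0.28,1.3,6.6,1],
  [0.48,0.28,1.6,7.53,1],
  [0.48,0.28,1.6,7.53,1],
  [0.48,0.28,1.6,7.53,1],
  [0.48,0.28,1.6,7.53,1],
])

```text
time: 5.77
tool_pos: [0.4809, -0.0889, 0.1159]
ee_rot: [3.141, 0.0, 1.796]
wrist_force: [-0.3, 0.1, -3.4]
width: 0.0301
finger_force: 30.0
```

Request:
servo_tool([
  [0,0,0,0,1],
  [0,0,0,0,1],
])

```text
time: 5.93
tool_pos: [0.481, -0.0885, 0.1161]
ee_rot: [3.14, 0.001, 1.795]
wrist_force: [0.7, -0.0, -4.2]
width: 0.0298
finger_force: 30.0
```

Run:
```python
from h import *
w=snap('wrist','w5.png');o=robot.get_obs();print(o['time'],o['tool_pos'],o['ee_rot'],o['width'],o['finger_force'],o['wrist_force'])
p=proj(w,[.467,-.030,.086])[0];print(p)
cv2.imwrite('pics/s5.png',cv2.resize(w['img'][100:310,255:385],None,fx=2.8,fy=2.8,interpolation=2))
```

```text
5.9833 [ 0.48097879 -0.08844127  0.1160753 ] [3.14055966e+00 4.23946671e-04 1.79530004e+00] 0.02963708062098665 30.000269478186965 [-0.01313546 -0.06332576 -4.06853905]
[318.83692411 137.95622526]
```

View pics/s5.png

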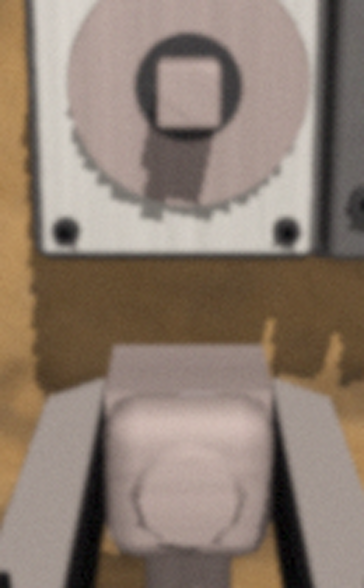

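The crop shows the shaft tip square to the image, centred at px (322.5,132.9). The dome is at (322.1,276.8), so they are in line laterally and only the shift along tool x remains.

Run:
```python
from h import *
w=snap('wrist');o=robot.get_obs()
d=totool(onz(w,[(322.1,276.8)],o['tool_pos'][2]+.0314)[0])*1e3
s=totool(onz(w,[(322.5,132.9)],.086)[0])*1e3
# underside-origin boss mid edges as a second estimate: front top edge rows
e=[totool(onz(w,[(322.3,100+r/2.8)],o['tool_pos'][2]+.0284)[0])*1e3 for r in(398,550)]
print(d,s,e, s-d)
print(onz(w,[(322.5,132.9)],.086), [totool([.4674,-.0326,.086])*1e3])
cv2.imwrite('pics/t5.png',snap('top')['img'])
```

```text
[  2.92594834   1.26921346 -31.40006482] [63.11734606  1.57468992 29.94045899] [array([ 19.28792307,   1.35410396, -28.4063349 ]), array([ -9.56601595,   1.38320083, -28.39512281])] [60.19139772  0.30547646 61.34052381]
[[ 0.46840758 -0.02652045  0.086     ]] [array([57.41455326, -0.7607515 , 29.94067649])]
```

Request:
servo_tool([
  [0.8,0.01,0,0,1],
  [1.6,0.01,0,0,1],
  [2.38,0.01,0,0,1],
  [2.38,0.01,0.3,0,1],
  [2.38,0.01,0.6,0,1],
  [2.38,0.01,0.8,0,1],
  [2.38,0.01,0.9,0,1],
  [2.38,0.01,1,0,1],
  [2.38,0.01,1.05,0,1],
  [2.38,0.01,1.1,0,1],
])

```text
time: 6.92
tool_pos: [0.4676, -0.0303, 0.0891]
ee_rot: [-3.142, -0.001, 1.794]
wrist_force: [-5.1, 2.7, 8.4]
width: 0.0298
finger_force: 30.0
```

Request:
servo_tool([
  [0,0,0.04,0,1],
  [0,0,0.08,0,1],
  [0,0,0.12,0,1],
  [0,0,0.12,0,1],
])

```text
time: 7.25
tool_pos: [0.4679, -0.0303, 0.0888]
ee_rot: [3.14, 0.0, 1.795]
wrist_force: [-8.3, 2.3, 13.8]
width: 0.0298
finger_force: 30.0
```

Request:
servo_tool([
  [0.02,-0.03,-0.05,0,1],
  [0.03,-0.06,-0.05,0,1],
  [0.03,-0.06,0,0,1],
  [0.03,-0.06,0,0,1],
  [0.03,-0.06,0,0,1],
])

```text
time: 7.67
tool_pos: [0.4677, -0.0302, 0.0888]
ee_rot: [3.137, 0.002, 1.795]
wrist_force: [-3.4, 2.5, 11.3]
width: 0.0296
finger_force: 30.0
```

Request:
servo_tool([
  [0.03,-0.02,-0.15,0,1],
  [0.05,-0.03,-0.15,0,1],
  [0.05,-0.03,0,0,1],
  [0.05,-0.03,0.05,0,1],
  [0.05,-0.03,0.05,0,1],
])

```text
time: 8.08
tool_pos: [0.4666, -0.0289, 0.0836]
ee_rot: [3.138, 0.001, 1.795]
wrist_force: [5.4, 0.2, -3.6]
width: 0.03
finger_force: 30.0
```

Request:
servo_tool([
  [0,0.03,0.1,0,1],
  [0,0.03,0.2,0,1],
  [0,0.03,0.3,0,1],
  [0,0.03,0.4,0,1],
  [0,0.03,0.46,0,1],
  [0,0.03,0.52,0,1],
  [0,0.03,0.52,0,1],
])

```text
time: 8.67
tool_pos: [0.4665, -0.0284, 0.0716]
ee_rot: [3.14, 0.0, 1.795]
wrist_force: [3.6, 3.2, 2.2]
width: 0.0299
finger_force: 30.0
```

Request:
servo_tool([
  [0,0,0,0,0.7],
  [0,0,0,0,0.4],
  [0,0,0,0,0.4],
  [0,0,-0.2,0,0.4],
  [0,0,-0.45,0,0.4],
  [-0.8,0,-0.45,0,0.4],
  [-1.6,0,-0.45,0,0.4],
  [-2.34,0,-0.45,0,0.4],
  [-2.34,0,-0.45,0,0.4],
  [-2.34,0,-0.45,0,0.4],
])

```text
time: 9.5
tool_pos: [0.4784, -0.0861, 0.0821]
ee_rot: [-3.141, -0.001, 1.793]
wrist_force: [0.4, 0.6, 0.4]
width: 0.0568
finger_force: 0.0
```

Run:
```python
from h import *
w=snap('wrist');o=robot.get_obs();print(o['time'],o['tool_pos'],o['ee_rot'],o['width'],o['wrist_force'])
hsv=cv2.cvtColor(w['img'],cv2.COLOR_BGR2HSV)
# dome/boss: steel component ahead of tool; knob pin cap
for x in(0,.0585,.06,.062):
  print(x,proj(w,o['tool_pos']+rot(o['ee_rot'])@np.array([x,0,o['tool_pos'][2]-.103])),proj(w,o['tool_pos']+rot(o['ee_rot'])@np.array([x-.06,0,o['tool_pos'][2]-.12])))
sub=w['img'][60:320,285:365]
g=cv2.cvtColor(sub,cv2.COLOR_BGR2GRAY)
dark=((hsv[...,2]<45)).astype(np.uint8);m=np.zeros_like(dark);m[60:330,295:350]=1
n,l,s,ce=cv2.connectedComponentsWithStats(dark*m);print([(s[i].tolist(),ce[i].round(1).tolist()) for i in range(1,n) if s[i,4]>40])
c=cv2.HoughCircles(cv2.GaussianBlur(g,(3,3),0),cv2.HOUGH_GRADIENT,1,15,param1=60,param2=15,minRadius=6,maxRadius=25)
print(None if c is None else (c[0]+[285,60,0]).round(1).tolist())
print([int(v) for v in g[::6,37]])
```

```text
9.55 [ 0.47828513 -0.08542061  0.08198641] [-3.14088193e+00 -9.30023814e-04  1.79395296e+00] 0.05645474524286532 [ 0.72556632  0.21667967 -1.02639742]
0 [[319.6791953  270.59047226]] [[319.81084789 391.44822258]]
0.0585 [[319.38803127 154.06086502]] [[319.50885638 291.58225162]]
0.06 [[319.38016716 150.74730806]] [[319.50048376 288.69043777]]
0.062 [[319.36965558 146.30291816]] [[319.48927113 284.80683247]]
[([303, 239, 43, 65, 1961], [323.9, 269.2])]
[[322.5, 151.5, 19.9], [323.5, 261.5, 21.0], [337.5, 138.5, 20.0], [314.5, 137.5, 18.8], [310.5, 163.5, 23.3], [324.5, 288.5, 9.6]]
[118, 198, 212, 212, 213, 179, 172, 172, 170, 165, 179, 197, 191, 189, 180, 176, 176, 166, 165, 105, 76, 90, 97, 95, 96, 109, 159, 166, 166, 188, 18, 15, 13, 17, 19, 19, 17, 112, 159, 166, 17, 131, 118, 123]
```

The dome is at px (322.5,151.5) and the pin cap at (324.5,288.5), so the knob lies between the fingers. I'm gripping it and winding a first quarter turn.

Request:
servo_tool([
  [0,0,0,0,0.7],
  [0,0,0,0,1],
  [0,0,0,0,1],
  [0,0,0,0,1],
  [0,0,0,0,1],
  [0,0,0,0,1],
])

```text
time: 10.05
tool_pos: [0.4787, -0.0853, 0.082]
ee_rot: [3.141, -0.0, 1.795]
wrist_force: [-0.4, 0.1, 0.3]
width: 0.0217
finger_force: 30.0
```

Request:
servo_tool([
  [0.01,-0.19,0,0,1],
  [0.03,-0.38,0,0,1],
  [0.07,-0.56,0,0,1],
  [0.12,-0.74,0,0,1],
  [0.12,-0.74,0,0,1],
])

```text
time: 10.47
tool_pos: [0.4605, -0.0863, 0.0821]
ee_rot: [3.138, -0.0, 1.795]
wrist_force: [4.5, 2.2, -2.3]
width: 0.0211
finger_force: 30.0
```

Request:
servo_tool([
  [0.144,-0.348,0,0,1],
  [0.341,-0.669,0,0,1],
  [0.586,-0.955,0,0,1],
  [0.872,-1.2,0,0,1],
  [1.193,-1.396,0,0,1],
  [1.541,-1.541,0,0,1],
  [1.907,-1.628,0,0,1],
  [2.283,-1.658,0,0,1],
  [2.283,-1.658,0,0,1],
])

```text
time: 11.22
tool_pos: [0.4084, -0.0404, 0.0821]
ee_rot: [3.137, 0.003, 1.795]
wrist_force: [7.9, -1.3, -5.9]
width: 0.0214
finger_force: 30.0
```

Request:
servo_tool([
  [0.375,0.07,0.03,0,1],
  [0.742,0.157,0.03,0,1],
  [1.09,0.302,0.03,0,1],
  [1.411,0.498,0.03,0,1],
  [1.697,0.743,0.03,0,1],
  [1.942,1.029,0.03,0,1],
  [2.138,1.35,0.03,0,1],
  [2.283,1.698,0.03,0,1],
  [2.37,2.065,0.03,0,1],
  [2.4,2.44,0.03,0,1],
])

```text
time: 12.05
tool_pos: [0.4499, 0.031, 0.0817]
ee_rot: [-3.133, 0.0, 1.795]
wrist_force: [-9.5, -0.6, 8.5]
width: 0.0215
finger_force: 30.0
```

Request:
servo_tool([
  [-0.03,0.375,-0.03,0,1],
  [-0.117,0.742,-0.03,0,1],
  [-0.262,1.09,-0.03,0,1],
  [-0.458,1.411,-0.03,0,1],
  [-0.703,1.697,-0.03,0,1],
  [-0.989,1.942,-0.03,0,1],
  [-1.31,2.138,-0.03,0,1],
  [-1.658,2.283,-0.03,0,1],
  [-2.025,2.37,-0.03,0,1],
  [-2.4,2.4,-0.03,0,1],
])

```text
time: 12.88
tool_pos: [0.5249, -0.0112, 0.0821]
ee_rot: [3.141, -0.005, 1.796]
wrist_force: [1.0, 6.7, 0.6]
width: 0.0215
finger_force: 30.0
```

Request:
servo_tool([
  [-0.375,-0.03,0,0,1],
  [-0.742,-0.117,0,0,1],
  [-1.09,-0.262,0,0,1],
  [-1.411,-0.458,0,0,1],
  [-1.697,-0.703,0,0,1],
  [-1.942,-0.989,0,0,1],
  [-2.138,-1.31,0,0,1],
  [-2.283,-1.658,0,0,1],
  [-2.37,-2.025,0,0,1],
  [-2.4,-2.4,0,0,1],
])

```text
time: 13.72
tool_pos: [0.4807, -0.0851, 0.0822]
ee_rot: [3.138, -0.0, 1.795]
wrist_force: [5.3, 2.7, -2.5]
width: 0.0214
finger_force: 30.0
```

Request:
servo_tool([
  [0.03,-0.375,0,0,1],
  [0.117,-0.742,0,0,1],
  [0.262,-1.09,0,0,1],
  [0.458,-1.411,0,0,1],
  [0.703,-1.697,0,0,1],
  [0.989,-1.942,0,0,1],
  [1.31,-2.138,0,0,1],
  [1.658,-2.283,0,0,1],
  [2.025,-2.37,0,0,1],
  [2.4,-2.4,0,0,1],
])

```text
time: 14.55
tool_pos: [0.4088, -0.0418, 0.0822]
ee_rot: [3.139, 0.005, 1.794]
wrist_force: [6.0, -4.2, -5.5]
width: 0.0216
finger_force: 30.0
```

Run:
```python
from h import *
o=robot.get_obs();print(o['time'],o['tool_pos'],o['ee_rot'],o['wrist_force'],o['joint_positions'])
t=snap('top')
# stone: green-grey; find stone corners & measure ends along holder axis
hsv=cv2.cvtColor(t['img'],cv2.COLOR_BGR2HSV)
m=((hsv[...,0]>40)&(hsv[...,0]<95)&(hsv[...,1]>20)&(hsv[...,1]<120)).astype(np.uint8)
r=np.zeros_like(m);r[140:262,250:330]=1
n,l,s,ce=cv2.connectedComponentsWithStats(m*r);i=1+np.argmax(s[1:,4]);print(s[i],ce[i])
ys,xs=np.nonzero(l==i);rect=cv2.minAreaRect(np.c_[xs,ys].astype(np.float32));print(rect)
a=onz(t,cv2.boxPoints(rect),.050);ax=np.array([.4655,-.028]);u=np.array([np.cos(.222),np.sin(.222)])
print(((a[:,:2]-ax)@u).round(4), a.round(3).tolist())
# brightness profile along bed between shaft and stop on a line offset
for off in(0.0,.035):
  v=np.array([-u[1],u[0]])*off
  q=proj(t,[[*(ax+v+u*d),.05] for d in np.arange(.04,.34,.006)])
  print([int(t['img'][int(round(y)),int(round(x))].mean()) for x,y in q])
```

```text
14.55 [ 0.40880022 -0.04182361  0.08215603] [3.13899517 0.00504886 1.79382364] [ 5.9899959  -4.24710153 -5.49917327] [-0.23722536 -0.17424001  1.86960063 -0.00339801  1.44166298 -0.45982935]
[288 161   1   1   1] [288. 161.]
((288.0, 161.0), (0.0, 0.0), 0.0)
[0.2828 0.2828 0.2828 0.2828] [[0.748, 0.006, 0.05], [0.748, 0.006, 0.05], [0.748, 0.006, 0.05], [0.748, 0.006, 0.05]]
[152, 133, 155, 152, 110, 115, 118, 119, 93, 112, 50, 147, 156, 158, 98, 132, 133, 132, 133, 131, 131, 133, 133, 131, 132, 132, 131, 130, 132, 132, 133, 133, 133, 129, 124, 125, 131, 138, 136, 108, 56, 38, 102, 109, 120, 119, 118, 98, 119, 124, 121]
[177, 174, 175, 175, 175, 118, 121, 124, 161, 119, 105, 172, 174, 174, 173, 175, 175, 176, 176, 176, 177, 178, 178, 178, 178, 177, 179, 178, 176, 176, 175, 176, 174, 173, 174, 173, 172, 172, 172, 171, 157, 62, 118, 99, 141, 104, 118, 102, 118, 114, 115]
```

Request:
servo_tool([
  [0.375,0.03,0,0,1],
  [0.742,0.117,0,0,1],
  [1.09,0.262,0,0,1],
  [1.411,0.458,0,0,1],
  [1.697,0.703,0,0,1],
  [1.942,0.989,0,0,1],
  [2.138,1.31,0,0,1],
  [2.283,1.658,0,0,1],
  [2.37,2.025,0,0,1],
  [2.4,2.4,0,0,1],
])

```text
time: 15.43
tool_pos: [0.4497, 0.0309, 0.0818]
ee_rot: [-3.133, 0.0, 1.795]
wrist_force: [-7.7, -1.2, 5.4]
width: 0.0216
finger_force: 30.0
```

Request:
servo_tool([
  [-0.03,0.375,0,0,1],
  [-0.117,0.742,0,0,1],
  [-0.262,1.09,0,0,1],
  [-0.458,1.411,0,0,1],
  [-0.703,1.697,0,0,1],
  [-0.989,1.942,0,0,1],
  [-1.31,2.138,0,0,1],
  [-1.658,2.283,0,0,1],
  [-2.025,2.37,0,0,1],
  [-2.4,2.4,0,0,1],
])

```text
time: 16.27
tool_pos: [0.5249, -0.0112, 0.0821]
ee_rot: [3.141, -0.005, 1.796]
wrist_force: [0.9, 6.7, 0.1]
width: 0.0214
finger_force: 30.0
```

Request:
servo_tool([
  [-0.375,-0.03,0,0,1],
  [-0.742,-0.117,0,0,1],
  [-1.09,-0.262,0,0,1],
  [-1.411,-0.458,0,0,1],
  [-1.697,-0.703,0,0,1],
  [-1.942,-0.989,0,0,1],
  [-2.138,-1.31,0,0,1],
  [-2.283,-1.658,0,0,1],
  [-2.37,-2.025,0,0,1],
  [-2.4,-2.4,0,0,1],
])

```text
time: 17.1
tool_pos: [0.4807, -0.0851, 0.0822]
ee_rot: [3.138, -0.001, 1.795]
wrist_force: [5.3, 2.9, -1.5]
width: 0.0216
finger_force: 30.0
```

```bash
cat > prof.py <<'E'
from h import *
def prof():
    t=snap('top');u=np.array([np.cos(.222),np.sin(.222)]);v=np.array([-u[1],u[0]]);ax=np.array([.4655,-.028])
    ds=np.arange(.08,.30,.003);row=[]
    for d in ds:
        q=proj(t,[[*(ax+v*o+u*d),.05] for o in np.arange(-.01,.0101,.002)]).astype(np.float32)
        row.append(cv2.remap(t['img'],q[None,:,0],q[None,:,1],1).mean((0,1)).astype(int).tolist())
    print([f"{d*1e3:.0f}:{r[0]},{r[1]},{r[2]}" for d,r in zip(ds,row)])
E
python3 -c "
from prof import *
o=robot.get_obs();print(o['time']);prof()"
```

```text
17.1
['80:110,109,114', '83:97,96,99', '86:97,96,97', '89:118,116,116', '92:123,121,120', '95:123,121,121', '98:123,121,121', '101:119,117,117', '104:98,98,99', '107:87,86,88', '110:101,100,100', '113:116,113,114', '116:93,92,92', '119:54,53,53', '122:65,66,65', '125:106,112,107', '128:130,138,130', '131:131,140,132', '134:131,140,132', '137:132,140,132', '140:131,140,132', '143:131,140,131', '146:131,140,132', '149:132,140,131', '152:132,140,132', '155:131,140,131', '158:131,140,132', '161:131,140,132', '164:131,140,131', '167:132,140,132', '170:131,139,131', '173:130,138,131', '176:130,138,130', '179:130,138,130', '182:130,138,130', '185:131,139,131', '188:131,139,131', '191:131,140,132', '194:131,139,131', '197:130,138,130', '200:130,138,130', '203:130,138,130', '206:130,138,130', '209:130,138,130', '212:130,139,130', '215:130,139,131', '218:131,139,131', '221:131,139,131', '224:132,140,131', '227:132,140,132', '230:132,140,132', '233:132,140,131', '236:130,138,130', '239:128,136,128', '242:126,133,126', '245:125,132,125', '248:124,132,125', '251:123,130,124', '254:116,120,118', '257:115,115,119', '260:111,111,115', '263:112,112,117', '266:112,111,116', '269:109,109,114', '272:106,106,110', '275:97,97,100', '278:80,80,83', '281:45,45,46', '284:36,36,36', '287:56,56,56', '290:101,99,99', '293:103,101,101', '296:83,82,82', '299:111,109,109']
```

Request:
servo_tool([
  [0.03,-0.375,0,0,1],
  [0.117,-0.742,0,0,1],
  [0.262,-1.09,0,0,1],
  [0.458,-1.411,0,0,1],
  [0.703,-1.697,0,0,1],
  [0.989,-1.942,0,0,1],
  [1.31,-2.138,0,0,1],
  [1.658,-2.283,0,0,1],
  [2.025,-2.37,0,0,1],
  [2.4,-2.4,0,0,1],
])

```text
time: 17.98
tool_pos: [0.4089, -0.0419, 0.0822]
ee_rot: [3.139, 0.005, 1.794]
wrist_force: [6.1, -4.0, -4.2]
width: 0.0216
finger_force: 30.0
```

Request:
servo_tool([
  [0.375,0.03,0,0,1],
  [0.742,0.117,0,0,1],
  [1.09,0.262,0,0,1],
  [1.411,0.458,0,0,1],
  [1.697,0.703,0,0,1],
  [1.942,0.989,0,0,1],
  [2.138,1.31,0,0,1],
  [2.283,1.658,0,0,1],
  [2.37,2.025,0,0,1],
  [2.4,2.4,0,0,1],
])

```text
time: 18.82
tool_pos: [0.4497, 0.0309, 0.0818]
ee_rot: [-3.132, 0.001, 1.795]
wrist_force: [-7.9, -1.7, 6.6]
width: 0.0215
finger_force: 30.0
```

```bash
python3 -c "
from prof import *
o=robot.get_obs();print(o['time']);prof()" | tr ',' ' ' | grep -oE "(^[0-9.]+$)|1[23][0-9]:[0-9]+|2[4-9][0-9]:[0-9]+" | tr '\n' ' '
```

```text
18.8167 122:98 125:116 128:97 131:57 134:88 137:127 242:132 245:131 248:129 251:126 254:124 257:124 260:124 263:117 266:110 269:109 272:107 275:97 278:80 281:45 284:36 287:56 290:101 293:103 296:83 299:111
```

Request:
servo_tool([
  [-0.03,0.375,0,0,1],
  [-0.117,0.742,0,0,1],
  [-0.262,1.09,0,0,1],
  [-0.458,1.411,0,0,1],
  [-0.703,1.697,0,0,1],
  [-0.989,1.942,0,0,1],
  [-1.31,2.138,0,0,1],
  [-1.658,2.283,0,0,1],
  [-2.025,2.37,0,0,1],
  [-2.4,2.4,0,0,1],
])

```text
time: 19.7
tool_pos: [0.5249, -0.0112, 0.0821]
ee_rot: [3.141, -0.005, 1.796]
wrist_force: [0.4, 6.6, 0.1]
width: 0.0217
finger_force: 30.0
```

Request:
servo_tool([
  [-0.19,-0.01,0,0,1],
  [-0.375,-0.03,0,0,1],
  [-0.56,-0.066,0,0,1],
  [-0.742,-0.117,0,0,1],
  [-0.918,-0.183,0,0,1],
  [-1.09,-0.262,0,0,1],
])

```text
time: 20.2
tool_pos: [0.5255, -0.0398, 0.0821]
ee_rot: [3.138, -0.003, 1.795]
wrist_force: [3.4, 5.6, -1.1]
width: 0.0216
finger_force: 30.0
```

```bash
python3 -c "
from prof import *
o=robot.get_obs();print(o['time']);prof()" | tr ',' ' ' | grep -oE "(^[0-9.]+$)|1[234][0-9]:[0-9]+|2[4-9][0-9]:[0-9]+" | tr '\n' ' '
```

```text
20.2 122:63 125:59 128:59 131:59 134:58 137:61 140:66 143:64 146:60 149:65 242:133 245:133 248:133 251:133 254:131 257:129 260:126 263:125 266:125 269:124 272:114 275:98 278:80 281:45 284:36 287:57 290:101 293:104 296:84 299:112
```

Request:
servo_tool([
  [-0.163,-0.093,0,0,1],
  [-0.321,-0.196,0,0,1],
  [-0.321,-0.196,0,0,1],
])

```text
time: 20.5
tool_pos: [0.5222, -0.0499, 0.0821]
ee_rot: [3.139, -0.001, 1.795]
wrist_force: [3.5, 3.5, -1.0]
width: 0.0215
finger_force: 30.0
```

```bash
cat > tf.py <<'E'
from h import *
import sys
def tf():
    o=robot.get_obs();ph=np.radians(float(sys.argv[1]));F=rot(o['ee_rot']).T@o['wrist_force'];T=np.array([np.sin(ph),-np.cos(ph)])
    p=rot(o['ee_rot']).T@(o['tool_pos']-[.4662,-.0274,.082])
    print(o['time'],'drag',-F[:2]@T,'radial out',F[:2]@[-np.cos(ph),-np.sin(ph)],'meas phi',np.degrees(np.arctan2(-p[1],-p[0]))%360,'r',np.hypot(*p[:2]))
tf()
E
python3 tf.py 306
```

```text
20.5 drag 4.573577562844914 radial out 1.8489674638592817 meas phi 304.7220714713312 r 0.0603773628873546
```

Request:
servo_tool([
  [-0.15,-0.12,0,0,1],
  [-0.286,-0.245,0,0,1],
  [-0.286,-0.245,0,0,1],
])

```text
time: 20.75
tool_pos: [0.5177, -0.0586, 0.0821]
ee_rot: [3.14, -0.0, 1.794]
wrist_force: [3.7, 1.9, -1.2]
width: 0.0213
finger_force: 30.0
```

```bash
python3 tf.py 315
```

```text
20.75 drag 3.5815222105658626 radial out 2.0633004976584943 meas phi 313.9974854823407 r 0.060194958491950445
```

Request:
servo_tool([
  [-0.125,-0.142,0,0,1],
  [-0.245,-0.286,0,0,1],
  [-0.245,-0.286,0,0,1],
])

```text
time: 21.0
tool_pos: [0.5119, -0.0663, 0.0821]
ee_rot: [3.14, 0.0, 1.794]
wrist_force: [3.8, 2.4, -0.6]
width: 0.0216
finger_force: 30.0
```

```bash
python3 tf.py 324;python3 -c "
from prof import *
prof()" | tr ',' ' ' | grep -oE "(^[0-9.]+$)|2[4-9][0-9]:[0-9]+" | tr '\n' ' '
```

```text
21.0 drag 4.279108288061444 radial out 1.2764998868112019 meas phi 323.19739057876035 r 0.06002840499306787
242:132 245:132 248:132 251:132 254:132 257:130 260:128 263:125 266:125 269:124 272:120 275:100 278:80 281:46 284:36 287:56 290:101 293:103 296:84 299:111
```

Request:
servo_tool([
  [-0.1,-0.158,0,0,1],
  [-0.196,-0.321,0,0,1],
  [-0.196,-0.321,0,0,1],
])

```text
time: 21.3
tool_pos: [0.505, -0.073, 0.0821]
ee_rot: [3.141, 0.0, 1.795]
wrist_force: [4.2, 1.5, -2.2]
width: 0.0211
finger_force: 30.0
```

```bash
python3 tf.py 333
```

```text
21.3 drag 4.193234416304586 radial out 1.5852141310651726 meas phi 332.41508111624694 r 0.05987875379700993
```

Request:
servo_tool([
  [-0.077,-0.172,0,0,1],
  [-0.145,-0.348,0,0,1],
  [-0.145,-0.348,0,0,1],
])

```text
time: 21.55
tool_pos: [0.4972, -0.0784, 0.0821]
ee_rot: [3.141, 0.0, 1.795]
wrist_force: [4.6, 1.5, -1.4]
width: 0.0216
finger_force: 30.0
```

```bash
python3 tf.py 342;python3 -c "
from prof import *
prof()" | tr ',' ' ' | grep -oE "(^[0-9.]+$)|2[4-9][0-9]:[0-9]+" | tr '\n' ' '
```

```text
21.55 drag 4.706349781845261 radial out 1.050241881991652 meas phi 341.5826368092049 r 0.05970428749241568
242:132 245:132 248:132 251:132 254:132 257:131 260:129 263:126 266:124 269:124 272:122 275:107 278:81 281:45 284:36 287:56 290:101 293:103 296:84 299:111
```

Request:
servo_tool([
  [-0.048,-0.18,0,0,1],
  [-0.087,-0.367,0,0,1],
  [-0.087,-0.367,0,0,1],
])

```text
time: 21.85
tool_pos: [0.4886, -0.0826, 0.082]
ee_rot: [3.141, 0.0, 1.795]
wrist_force: [4.1, 1.3, -1.4]
width: 0.0211
finger_force: 30.0
```

```bash
python3 tf.py 351
```

```text
21.85 drag 4.274804409016836 radial out 0.310256697018295 meas phi 350.68344010410124 r 0.05954383978057167
```

Request:
servo_tool([
  [-0.018,-0.187,0,0,1],
  [-0.03,-0.375,0,0,1],
  [-0.03,-0.375,0,0,1],
])

```text
time: 22.1
tool_pos: [0.4797, -0.0853, 0.082]
ee_rot: [3.141, 0.0, 1.795]
wrist_force: [4.8, 1.2, -1.0]
width: 0.0214
finger_force: 30.0
```

```bash
python3 tf.py 360
```

```text
22.1 drag 4.907715640737002 radial out -0.12761224183327524 meas phi 359.7426810194222 r 0.05941797110725175
```

Request:
servo_tool([
  [0.01,-0.187,0,0,1],
  [0.03,-0.375,0,0,1],
  [0.03,-0.375,0,0,1],
])

```text
time: 22.35
tool_pos: [0.4704, -0.0866, 0.082]
ee_rot: [3.141, 0.0, 1.795]
wrist_force: [3.4, 2.0, -1.1]
width: 0.0214
finger_force: 30.0
```

```bash
python3 tf.py 9
```

```text
22.35 drag 3.5040017921665156 radial out -1.74082552303846 meas phi 8.77583031764894 r 0.059330505205138634
```

Request:
servo_tool([
  [0.04,-0.185,0,0,1],
  [0.087,-0.367,0,0,1],
  [0.087,-0.367,0,0,1],
])

```text
time: 22.6
tool_pos: [0.461, -0.0864, 0.082]
ee_rot: [3.141, -0.0, 1.795]
wrist_force: [4.2, 2.0, -1.6]
width: 0.0217
finger_force: 30.0
```

```bash
python3 tf.py 18;python3 -c "
from prof import *
prof()" | tr ',' ' ' | grep -oE "(^[0-9.]+$)|2[4-9][0-9]:[0-9]+" | tr '\n' ' '; python3 tf.py 18
```

```text
22.6 drag 4.037194667413738 radial out -2.4170156466223323 meas phi 17.84044715237398 r 0.0592102070922252
242:131 245:131 248:132 251:131 254:131 257:131 260:130 263:128 266:125 269:124 272:124 275:122 278:96 281:46 284:36 287:56 290:100 293:102 296:83 299:110 22.65 drag 4.0632790356924 radial out -2.4619554997958493 meas phi 17.745122500331068 r 0.05926209057838387
```

Request:
servo_tool([
  [0.08,-0.177,0,0,1],
  [0.164,-0.348,0,0,1],
  [0.164,-0.348,0,0,1],
  [0.164,-0.348,0,0,1],
])

```text
time: 22.98
tool_pos: [0.4518, -0.0847, 0.082]
ee_rot: [3.142, 0.001, 1.795]
wrist_force: [3.7, 1.6, -1.5]
width: 0.0215
finger_force: 30.0
```

```bash
python3 tf.py 27
```

```text
22.9833 drag 3.1907060096846913 radial out -2.40544743590398 meas phi 26.941450905913396 r 0.05911721726083968
```

Request:
servo_tool([
  [0.06,-0.11,0,0,1],
  [0.125,-0.217,0,0,1],
  [0.125,-0.217,0,0,1],
  [0.125,-0.217,0,0,1],
])

```text
time: 23.32
tool_pos: [0.446, -0.0829, 0.0821]
ee_rot: [3.141, 0.001, 1.795]
wrist_force: [4.2, 0.8, -1.3]
width: 0.0218
finger_force: 30.0
```

```bash
python3 tf.py 33
```

```text
23.3167 drag 3.6873136066620997 radial out -2.1805934066575934 meas phi 32.78659982503213 r 0.05907252949941875
```

Request:
servo_tool([
  [0.07,-0.1,0,0,1],
  [0.148,-0.203,0,0,1],
  [0.148,-0.203,0,0,1],
  [0.148,-0.203,0,0,1],
])

```text
time: 23.65
tool_pos: [0.4403, -0.0804, 0.0821]
ee_rot: [3.141, 0.001, 1.795]
wrist_force: [5.1, 0.1, -1.9]
width: 0.0218
finger_force: 30.0
```

```bash
python3 tf.py 39;python3 -c "
from prof import *
prof()" | tr ',' ' ' | grep -oE "(^[0-9.]+$)|2[4-9][0-9]:[0-9]+" | tr '\n' ' '; python3 tf.py 39
```

```text
23.65 drag 4.508971445733445 radial out -2.2848003781779855 meas phi 38.83287860060243 r 0.05901931355147444
242:130 245:130 248:131 251:131 254:131 257:131 260:130 263:128 266:125 269:124 272:123 275:122 278:104 281:51 284:36 287:55 290:100 293:102 296:83 299:110 23.7 drag 3.4423382647768928 radial out -2.9779670600396657 meas phi 38.82309737996128 r 0.058996266035876294
```

Request:
servo_tool([
  [0.085,-0.09,0,0,1],
  [0.168,-0.187,0,0,1],
  [0.168,-0.187,0,0,1],
  [0.168,-0.187,0,0,1],
])

```text
time: 24.03
tool_pos: [0.4349, -0.0775, 0.0821]
ee_rot: [3.141, 0.001, 1.795]
wrist_force: [5.1, 1.4, -2.3]
width: 0.0214
finger_force: 30.0
```

```bash
cat > tf.py <<'E'
from h import *
import sys
def tf():
    a=[]
    for i in range(6):
        if i: robot.snapshot('top')
        o=robot.get_obs();ph=np.radians(float(sys.argv[1]));F=rot(o['ee_rot']).T@o['wrist_force'];T=np.array([np.sin(ph),-np.cos(ph)])
        p=rot(o['ee_rot']).T@(o['tool_pos']-[.4662,-.0274,.082])
        a.append([-F[:2]@T,F[:2]@[-np.cos(ph),-np.sin(ph)],np.degrees(np.arctan2(-p[1],-p[0]))%360,np.hypot(*p[:2])*1e3])
    print(o['time'],'drag,rad,phi,r',np.mean(a,0).round(2),np.array(a)[:,0].round(1))
tf()
E
python3 tf.py 45
```

```text
24.2833 drag,rad,phi,r [ 3.61 -3.56 44.8  59.02] [3.6 4.1 4.1 3.6 3.7 2.6]
```

Request:
servo_tool([
  [0.093,-0.085,0,0,1],
  [0.187,-0.168,0,0,1],
  [0.187,-0.168,0,0,1],
  [0.187,-0.168,0,0,1],
])

```text
time: 24.62
tool_pos: [0.4299, -0.0739, 0.0821]
ee_rot: [3.14, 0.001, 1.795]
wrist_force: [5.6, -0.0, -2.4]
width: 0.0216
finger_force: 30.0
```

```bash
python3 tf.py 51
```

```text
24.8667 drag,rad,phi,r [ 3.93 -3.96 50.75 59.01] [4.4 3.9 3.8 3.  4.  4.4]
```

Request:
servo_tool([
  [0.108,-0.068,0,0,1],
  [0.216,-0.132,0,0,1],
  [0.216,-0.132,0,0,1],
  [0.216,-0.132,0,0,1],
])

```text
time: 25.2
tool_pos: [0.4253, -0.0699, 0.0821]
ee_rot: [3.141, 0.002, 1.795]
wrist_force: [3.7, -0.8, -2.5]
width: 0.0218
finger_force: 30.0
```

```bash
python3 tf.py 57;python3 -c "
from prof import *
prof()" | tr ',' ' ' | grep -oE "(^[0-9.]+$)|1[345][0-9]:[0-9]+|2[4-9][0-9]:[0-9]+" | tr '\n' ' '
```

```text
25.45 drag,rad,phi,r [ 4.01 -2.89 56.68 58.97] [3.2 5.2 3.2 4.4 4.  3.9]
131:111 134:88 137:83 140:106 143:111 146:77 149:60 152:109 155:129 158:130 242:130 245:130 248:130 251:130 254:130 257:130 260:129 263:129 266:126 269:123 272:122 275:122 278:115 281:72 284:38 287:55 290:99 293:102 296:82 299:110
```

Request:
servo_tool([
  [0.108,-0.064,0,0,1],
  [0.217,-0.12,0,0,1],
  [0.217,-0.12,0,0,1],
  [0.217,-0.12,0,0,1],
])

```text
time: 25.83
tool_pos: [0.4212, -0.0655, 0.0821]
ee_rot: [3.141, 0.003, 1.795]
wrist_force: [5.7, -1.8, -2.4]
width: 0.0216
finger_force: 30.0
```

```bash
python3 tf.py 63
```

```text
26.0833 drag,rad,phi,r [ 4.32 -3.28 62.54 58.97] [5.  3.7 4.3 4.3 4.  4.6]
```

Request:
servo_tool([
  [0.115,-0.052,0,0,1],
  [0.23,-0.1,0,0,1],
  [0.23,-0.1,0,0,1],
  [0.23,-0.1,0,0,1],
])

```text
time: 26.42
tool_pos: [0.4175, -0.0606, 0.0822]
ee_rot: [3.141, 0.003, 1.795]
wrist_force: [5.0, -2.7, -1.9]
width: 0.0219
finger_force: 30.0
```

```bash
python3 tf.py 69
```

```text
26.6667 drag,rad,phi,r [ 4.52 -3.39 68.5  58.99] [5.  4.4 4.7 4.2 5.  3.8]
```

Request:
servo_tool([
  [0.12,-0.04,0,0,1],
  [0.239,-0.075,0,0,1],
  [0.239,-0.075,0,0,1],
  [0.239,-0.075,0,0,1],
])

```text
time: 27.0
tool_pos: [0.4143, -0.0554, 0.0821]
ee_rot: [-3.142, 0.004, 1.794]
wrist_force: [5.2, -2.4, -3.2]
width: 0.0214
finger_force: 30.0
```

```bash
python3 tf.py 75;python3 -c "
from prof import *
prof()" | tr ',' ' ' | grep -oE "(^[0-9.]+$)|1[345][0-9]:[0-9]+|2[4-9][0-9]:[0-9]+" | tr '\n' ' '
```

```text
27.25 drag,rad,phi,r [ 4.2  -3.35 74.42 59.01] [4.5 4.3 3.8 3.7 4.3 4.6]
131:118 134:98 137:81 140:96 143:114 146:94 149:55 152:89 155:125 158:129 242:130 245:130 248:130 251:130 254:130 257:130 260:130 263:129 266:127 269:124 272:123 275:122 278:120 281:92 284:46 287:55 290:98 293:101 296:82 299:109
```

Request:
servo_tool([
  [0.165,-0.034,0,0,1],
  [0.329,-0.06,0,0,1],
  [0.329,-0.06,0,0,1],
  [0.329,-0.06,0,0,1],
])

```text
time: 27.63
tool_pos: [0.4108, -0.0479, 0.0821]
ee_rot: [-3.141, 0.004, 1.794]
wrist_force: [4.1, -2.8, -1.6]
width: 0.022
finger_force: 30.0
```

```bash
python3 tf.py 83
```

```text
27.8833 drag,rad,phi,r [ 3.91 -3.46 82.49 59.07] [4.  4.1 3.9 3.6 3.8 4. ]
```

Request:
servo_tool([
  [0.188,-0.012,0,0,1],
  [0.376,-0.015,0,0,1],
  [0.376,-0.015,0,0,1],
  [0.376,-0.015,0,0,1],
])

```text
time: 28.22
tool_pos: [0.4082, -0.039, 0.0821]
ee_rot: [-3.14, 0.004, 1.794]
wrist_force: [4.2, -3.4, -1.1]
width: 0.0215
finger_force: 30.0
```

```bash
python3 tf.py 92;python3 -c "
from prof import *
prof()" | tr ',' ' ' | grep -oE "(^[0-9.]+$)|1[345][0-9]:[0-9]+|2[6-9][0-9]:[0-9]+" | tr '\n' ' '
```

```text
28.4667 drag,rad,phi,r [ 3.94 -3.15 91.49 59.17] [4.1 3.  3.6 4.2 3.8 4.9]
131:120 134:107 137:86 140:86 143:110 146:107 149:68 152:69 155:117 158:129 260:130 263:129 266:128 269:125 272:123 275:122 278:122 281:111 284:64 287:56 290:99 293:101 296:82 299:109
```

Request:
servo_tool([
  [0.188,0.013,0,0,1],
  [0.374,0.043,0,0,1],
  [0.374,0.043,0,0,1],
  [0.374,0.043,0,0,1],
])

```text
time: 28.85
tool_pos: [0.407, -0.0298, 0.0821]
ee_rot: [-3.14, 0.004, 1.794]
wrist_force: [2.9, -4.2, -1.7]
width: 0.0213
finger_force: 30.0
```

```bash
python3 tf.py 101
```

```text
29.1 drag,rad,phi,r [  4.11  -3.1  100.48  59.29] [4.3 4.7 4.2 3.8 4.  3.7]
```

Request:
servo_tool([
  [0.184,0.043,0,0,1],
  [0.363,0.101,0,0,1],
  [0.363,0.101,0,0,1],
  [0.363,0.101,0,0,1],
])

```text
time: 29.43
tool_pos: [0.4071, -0.0211, 0.0821]
ee_rot: [-3.139, 0.006, 1.794]
wrist_force: [2.2, -6.1, -1.0]
width: 0.0213
finger_force: 30.0
```

```bash
python3 tf.py 110;python3 -c "
from prof import *
prof()" | tr ',' ' ' | grep -oE "(^[0-9.]+$)|1[345][0-9]:[0-9]+|2[6-9][0-9]:[0-9]+" | tr '\n' ' '
```

```text
29.6833 drag,rad,phi,r [  5.35  -2.76 108.81  59.41] [5.8 6.1 5.4 4.9 5.2 4.8]
131:121 134:114 137:90 140:81 143:105 146:112 149:80 152:59 155:106 158:128 260:130 263:130 266:128 269:126 272:123 275:122 278:122 281:114 284:73 287:57 290:99 293:101 296:82 299:109
```

Request:
servo_tool([
  [0.115,0.045,0,0,1],
  [0.231,0.098,0,0,1],
  [0.231,0.098,0,0,1],
  [0.231,0.098,0,0,1],
])

```text
time: 30.07
tool_pos: [0.4078, -0.0159, 0.082]
ee_rot: [-3.137, 0.008, 1.794]
wrist_force: [0.6, -7.5, -0.5]
width: 0.0213
finger_force: 30.0
```

```bash
python3 tf.py 116
```

```text
30.3167 drag,rad,phi,r [  7.16  -3.29 113.89  59.49] [7.1 7.8 7.6 6.9 7.1 6.4]
```

The clamp load is about 45–48 N, both from the drag rise and from the knob travel since contact. Next I ease the knob, release it, and take the crank by the boss.

Request:
servo_tool([
  [-0.04,-0.015,0,0,1],
  [-0.075,-0.03,0,0,1],
  [-0.075,-0.03,0,0,1],
  [-0.075,-0.03,0,0,0.7],
  [-0.075,-0.03,0,0,0.4],
  [-0.075,-0.03,0,0,0.4],
  [-0.075,-0.03,0,0,0.4],
])

```text
time: 30.9
tool_pos: [0.4076, -0.0139, 0.0817]
ee_rot: [-3.14, -0.001, 1.795]
wrist_force: [-0.3, 0.7, -0.4]
width: 0.0447
finger_force: 0.0
```

Request:
servo_tool([
  [0,0,-0.6,0,0.4],
  [0,0,-1.5,0,0.4],
  [0,0,-2.1,0,0.4],
  [0,0,-2.1,0,0.4],
  [0,0,-2.1,0,0.4],
])

```text
time: 31.32
tool_pos: [0.4086, -0.0141, 0.1349]
ee_rot: [3.14, 0.0, 1.795]
wrist_force: [0.3, -0.0, -0.7]
width: 0.0562
finger_force: 0.0
```

Run:
```python
from h import *
robot.snapshot('top')
w=snap('wrist','w9.png');o=robot.get_obs();print(o['time'],o['tool_pos'],o['ee_rot'],o['width'],o['wrist_force'])
c=np.array([.4666,-.027,.07]);print('units',totool(c)/.025)
hsv=cv2.cvtColor(w['img'],cv2.COLOR_BGR2HSV)
g=cv2.GaussianBlur(cv2.cvtColor(w['img'],cv2.COLOR_BGR2GRAY),(3,3),0)
for ph in(104,109,114,119):
    a=np.radians(102.8-180-ph);k=c[:2]+.06*np.array([np.cos(a),np.sin(a)])
    print(ph,np.degrees(a)%360,proj(w,[*k,.12]).round(1))
p=proj(w,[*c[:2],.103])[0];print('dome pred',p)
a=np.radians(102.8-180-114);k=proj(w,[*(c[:2]+.06*np.array([np.cos(a),np.sin(a)])),.12])[0]
x,y=map(int,k);dark=(hsv[...,2]<45).astype(np.uint8);m=np.zeros_like(dark);m[max(0,y-40):y+40,x-40:x+40]=1
n,l,s,ce=cv2.connectedComponentsWithStats(dark*m);print([(s[i].tolist(),ce[i].round(1).tolist()) for i in range(1,n) if s[i,4]>100])
for r,q in((22,k),(22,p)):
    x,y=map(int,q);sub=g[max(0,y-r):y+r,x-r:x+r]
    cc=cv2.HoughCircles(sub,cv2.HOUGH_GRADIENT,1,8,param1=60,param2=12,minRadius=3,maxRadius=14)
    print(None if cc is None else (cc[0][:4]+[x-r,max(0,y-r),0]).round(1).tolist())
```

```text
31.4167 [ 0.40738733 -0.01392497  0.13317342] [-3.13944082e+00 -1.03497685e-03  1.79495605e+00] 0.05648371559292362 [-0.02075749  0.96037005  0.44999397]
units [-1.03901984  2.19842328  2.52113781]
104 178.8 [[313.7 260.4]]
109 173.8 [[316.1 252.8]]
114 168.8 [[319.3 245.3]]
119 163.8 [[323.3 238.1]]
dome pred [401.97304513 268.38694575]
[([304, 217, 34, 46, 988], [320.0, 238.2])]
[[319.5, 251.5, 7.0]]
None
```

Request:
servo_tool([
  [-0.1,0.22,0,-1.15,0.3],
  [-0.2,0.44,0,-2.3,0.3],
  [-0.3,0.66,0,-3.45,0.3],
  [-0.4,0.88,0,-4.6,0.3],
  [-0.52,1.1,0,-5.75,0.3],
  [-0.62,1.32,0,-6.9,0.3],
  [-0.72,1.54,0,-8.05,0.3],
  [-0.82,1.76,0,-9.2,0.3],
  [-0.92,1.98,0,-10.35,0.3],
  [-1.04,2.2,0,-11.27,0.3],
])

```text
time: 32.25
tool_pos: [0.4668, -0.0271, 0.1325]
ee_rot: [3.141, -0.004, 2.981]
wrist_force: [-0.1, 0.2, -0.7]
width: 0.0658
finger_force: 0.0
```

Request:
servo_tool([
  [0,0,0,0,0.3],
  [0,0,0,0,0.3],
  [0,0,0,0,0.3],
  [0,0,0,0,0.3],
])

```text
time: 32.58
tool_pos: [0.4671, -0.0272, 0.1339]
ee_rot: [3.141, -0.001, 2.974]
wrist_force: [-0.6, 0.1, 1.0]
width: 0.0659
finger_force: 0.0
```

Run:
```python
from h import *
w=snap('wrist','w10.png');o=robot.get_obs();print(o['time'],o['tool_pos'],o['ee_rot'],o['width'],o['wrist_force'])
c=np.array([.4666,-.027,.073]);print('units',totool(c)/.025)
p=proj(w,[*c[:2],.103])[0];print('dome pred',p)
Rt=rot(o['ee_rot']);k=proj(w,[*(c-.06*Rt[:,0])[:2],.12])[0];print('pin pred',k)
g=cv2.GaussianBlur(cv2.cvtColor(w['img'],cv2.COLOR_BGR2GRAY),(3,3),0)
hsv=cv2.cvtColor(w['img'],cv2.COLOR_BGR2HSV)
x0,x1=int(k[0])-25,int(k[0])+30
dark=(hsv[...,2]<45).astype(np.uint8);m=np.zeros_like(dark);m[int(p[1])+15:min(400,int(k[1])+30),x0:x1]=1
n,l,s,ce=cv2.connectedComponentsWithStats(dark*m);print([(s[i].tolist(),ce[i].round(1).tolist()) for i in range(1,n) if s[i,4]>80])
# boss edges: strong horizontal gradient columns
rows=g[int(p[1])-8:int(p[1])+8,280:365].mean(0);d=np.diff(rows);print([(280+i,int(v)) for i,v in enumerate(d) if abs(v)>6])
rows=g[int(p[1])+28:int(p[1])+40,280:365].mean(0);d=np.diff(rows);print([(280+i,int(v)) for i,v in enumerate(d) if abs(v)>6])
```

```text
32.6333 [ 0.46718637 -0.02716374  0.1341536 ] [ 3.14147201e+00 -6.56809243e-04  2.97395530e+00] 0.0659380373798605 [ 0.7212311  -0.59444887  0.04255065]
units [2.26123384e-02 2.24915755e-03 2.44615983e+00]
dome pred [320.02579008 229.42531703]
pin pred [320.02692033 325.50237807]
[([295, 341, 55, 6, 213], [323.2, 343.4])]
[(307, 6), (308, 7), (309, 6), (325, 13), (326, 16), (327, 11), (340, -7), (341, -6)]
[(284, 10), (285, 12), (286, 6), (288, -6), (291, 8), (292, 15), (293, 18), (294, 14), (295, 8), (330, -9), (331, -14), (332, -17), (333, -19), (334, -17), (335, -12), (336, -7), (341, 7), (342, 8), (343, 9), (344, 10), (345, 10), (346, 10), (347, 8), (348, 8), (349, 7), (354, -11), (355, -18), (356, -19), (357, -16), (358, -12), (359, -8), (362, 7), (363, 14)]
```

Run:
```python
from h import *
w=snap('wrist','w11.png');o=robot.get_obs()
c=np.array([.4666,-.027,.073])
for da in(-6,-3,0,3,6):
    a=o['ee_rot'][2]+np.radians(da);k=proj(w,[*(c[:2]+.06*np.array([np.cos(a),np.sin(a)])),.12])[0];print(da,k)
k=[320,100] if not np.all(np.isfinite(k)) else k
hsv=cv2.cvtColor(w['img'],cv2.COLOR_BGR2HSV);g=cv2.GaussianBlur(hsv[...,2],(3,3),0)
dark=(hsv[...,2]<45).astype(np.uint8);m=np.zeros_like(dark);m[40:230,270:375]=1
n,l,s,ce=cv2.connectedComponentsWithStats(dark*m);print([(s[i].tolist(),ce[i].round(1).tolist()) for i in range(1,n) if s[i,4]>80])
for i in range(1,n):
  if s[i,4]>300:
    x,y,ww,h=s[i,:4];sub=g[y:y+h,x:x+ww]
    ys,xs=np.nonzero((sub>110)&(cv2.morphologyEx((l[y:y+h,x:x+ww]==i).astype(np.uint8),cv2.MORPH_CLOSE,np.ones((15,15)))>0));print('cap',xs.mean()+x,ys.mean()+y,len(xs))
```

```text
-6 [331.23552902 138.51498617]
-3 [325.49073472 138.05662718]
0 [319.7261548  137.90264126]
3 [313.96210983 138.05368519]
6 [308.21891703 138.50909874]
[([299, 119, 37, 38, 818], [316.0, 137.2])]
cap 318.85633802816903 136.33239436619718 355
```

Request:
servo_tool([
  [0.02,0,0.7,-0.3,0.3],
  [0.02,0,1.5,-0.3,0.3],
  [0.02,0,2.1,-0.3,0.3],
  [0.02,0,2.35,-0.3,0.3],
  [0.02,0,2.42,-0.3,0.3],
  [0.02,0,2.42,-0.3,0.3],
])

```text
time: 33.18
tool_pos: [0.467, -0.0272, 0.074]
ee_rot: [3.142, -0.0, 3.006]
wrist_force: [0.7, 0.7, -0.4]
width: 0.066
finger_force: 0.0
```

Request:
servo_tool([
  [0,0,0,0,0.6],
  [0,0,0,0,0.7],
  [0,0,0,0,1],
  [0,0,0,0,1],
  [0,0,0,0,1],
  [0,0,0,0,1],
])

```text
time: 33.68
tool_pos: [0.4672, -0.0287, 0.0744]
ee_rot: [-3.138, 0.001, 3.006]
wrist_force: [-1.4, -1.0, 1.3]
width: 0.0294
finger_force: 30.0
```

Request:
servo_tool([
  [0,0,-0.1,0,1],
  [0,0,-0.2,0,1],
  [0,0,-0.35,0,1],
  [0,0,-0.5,0,1],
])

```text
time: 34.02
tool_pos: [0.4671, -0.0285, 0.0846]
ee_rot: [-3.139, -0.0, 3.006]
wrist_force: [3.7, -3.7, -8.0]
width: 0.0297
finger_force: 30.0
```

Request:
servo_tool([
  [0,0,-0.2,0,1],
  [0,0,-0.5,0,1],
  [0,0,-1,0,1],
  [0,0,-1.5,0,1],
  [0,0,-2,0,1],
  [0,0,-2,0,1],
])

```text
time: 34.52
tool_pos: [0.4684, -0.0269, 0.139]
ee_rot: [3.141, 0.004, 3.007]
wrist_force: [1.2, -0.5, -3.0]
width: 0.0298
finger_force: 30.0
```

```bash
python3 - <<'E'
from h import *
o=robot.get_obs();print(o['time'],o['tool_pos'],o['wrist_force'],o['wrist_torque'],o['joint_positions'])
for p in([.50,-.19],[.51,-.17],[.49,-.2]): print(p,totool([*p,.007])/.025)
E
python3 -c "
from prof import *
prof()" | tr ',' ' ' | grep -oE "1[345][0-9]:[0-9]+|2[6-9][0-9]:[0-9]+" | tr '\n' ' '
```

```text
34.5167 [ 0.46836636 -0.02689534  0.13898109] [ 1.1736228  -0.49974088 -2.96460455] [-0.02883072 -0.14755206 -0.02239449] [-1.79226501e-01 -7.43500849e-02  1.66528927e+00  1.22799445e-03
  1.54682989e+00 -1.61506739e+00]
[0.5, -0.19] [-2.11135913 -6.3001419   5.28080446]
[0.51, -0.17] [-2.40005832 -5.45359082  5.28281802]
[0.49, -0.2] [-1.76883035 -6.75033161  5.27900145]
131:122 134:117 137:94 140:82 143:106 146:113 149:81 152:60 155:107 158:130 260:132 263:131 266:130 269:127 272:125 275:124 278:123 281:117 284:76 287:58 290:100 293:102 296:83 299:111
```

Request:
servo_tool([
  [-0.5,-1,0,0,1],
  [-1,-2.2,0,0,1],
  [-1.7,-3.5,0,0,1],
  [-2.3,-4.8,0,0,1],
  [-2.85,-5.8,0,0,1],
  [-2.85,-5.8,0.8,0,1],
  [-2.85,-5.8,1.8,0,1],
  [-2.85,-5.8,2.8,0,1],
  [-2.85,-5.8,3.8,0,1],
  [-2.85,-5.8,4.5,0,1],
])

```text
time: 35.4
tool_pos: [0.5157, -0.1791, 0.0196]
ee_rot: [3.139, -0.006, 3.006]
wrist_force: [-0.6, -0.2, -5.1]
width: 0.0293
finger_force: 30.0
```

Request:
servo_tool([
  [0,0,0.2,0,1],
  [0,0,0.4,0,1],
  [0,0,0.5,0,1],
  [0,0,0.6,0,1],
  [0,0,0.64,0,1],
  [0,0,0.64,0,1],
])

```text
time: 35.9
tool_pos: [0.5189, -0.1807, 0.0089]
ee_rot: [-3.141, 0.002, 3.006]
wrist_force: [-0.9, 0.0, -3.4]
width: 0.0299
finger_force: 30.0
```

Request:
servo_tool([
  [0,0,0.04,0,1],
  [0,0,0.07,0,1],
  [0,0,0.07,0,1],
  [0,0,0.07,0,1],
])

```text
time: 36.23
tool_pos: [0.5191, -0.1808, 0.0084]
ee_rot: [-3.141, 0.002, 3.006]
wrist_force: [-3.5, 1.0, 6.0]
width: 0.0297
finger_force: 30.0
```

Contact. Next I release, retreat upward and check from the top.

Request:
servo_tool([
  [0,0,0.03,0,0.8],
  [0,0,0.03,0,0.4],
  [0,0,0.03,0,0.3],
  [0,0,0.03,0,0.3],
  [0,0,-0.5,0,0.3],
  [0,0,-1.5,0,0.3],
  [0,0,-2.8,0,0.3],
  [0,0,-4.2,0,0.3],
  [0,0,-5.5,0,0.3],
  [0,0,-6,0,0.3],
])

```text
time: 37.07
tool_pos: [0.5206, -0.1816, 0.1618]
ee_rot: [-3.139, 0.009, 3.006]
wrist_force: [0.9, -0.4, 0.2]
width: 0.0655
finger_force: 0.0
```

Request:
servo_tool([
  [0,-1.5,0,0,0.3],
  [0,-3,0,0,0.3],
  [0,-4,0,0,0.3],
  [0,-4,0,0,0.3],
  [0,-4,0,0,0.3],
  [0,-4,0,0,0.3],
])

```text
time: 37.57
tool_pos: [0.5044, -0.2789, 0.1549]
ee_rot: [3.14, -0.002, 3.006]
wrist_force: [0.1, 0.1, -0.2]
width: 0.0659
finger_force: 0.0
```

```bash
python3 - <<'E'
from h import *
o=robot.get_obs();print(o['time'],o['tool_pos'],o['width'],o['wrist_force'])
w=snap('wrist','wf.png');hsv=cv2.cvtColor(w['img'],cv2.COLOR_BGR2HSV)
b=np.array([.519,-.181]);d=np.array([np.cos(3.006),np.sin(3.006)])
print('pred dome',proj(w,[*b,.037]),'pin',proj(w,[*(b+.06*d),.054]))
for sname in('wrist','top'):
    c=snap(sname);h=cv2.cvtColor(c['img'],cv2.COLOR_BGR2HSV)
    q=proj(c,[*(b+.06*d),.033])[0].astype(int);dark=(h[...,2]<50).astype(np.uint8);m=np.zeros_like(dark)
    r=45 if sname=='wrist' else 12
    m[max(0,q[1]-r):q[1]+r,max(0,q[0]-r):q[0]+r]=1
    n,l,s,ce=cv2.connectedComponentsWithStats(dark*m);print(sname,q,[(s[i].tolist(),ce[i].round(1).tolist(),onz(c,[ce[i]],.036).round(4).tolist()) for i in range(1,n) if s[i,4]>15])
E
python3 -c "
from prof import *
prof()" | tr ',' ' ' | grep -oE "1[345][0-9]:[0-9]+|2[6-9][0-9]:[0-9]+" | tr '\n' ' '
```

```text
37.5667 [ 0.5044384  -0.27892041  0.1549382 ] 0.06587375579819985 [ 0.08086522  0.07104138 -0.24899203]
pred dome [[432.25303615 194.48625565]] pin [[445.39308089 127.46156221]]
wrist [436 124] [([422, 114, 34, 26, 555], [436.8, 125.7], [[0.4598, -0.1736, 0.036]])]
top [370 289] [([368, 286, 9, 8, 29], [371.2, 288.2], [[0.462, -0.1738, 0.036]])]
131:123 134:118 137:94 140:82 143:106 146:114 149:82 152:60 155:109 158:131 260:132 263:132 266:131 269:128 272:126 275:125 278:125 281:117 284:77 287:58 290:101 293:103 296:84 299:111
```

```bash
python3 -c "
from bench import robot
print(robot.close_job())"
```

```text
the job is handed in; nothing more can be done
None
```

I wound the crank about 3.3 turns until the stone sat against the end stop, clamped at an estimated 45–48 N, then set the crank flat on the bench clear of the holder and handed the job in at about 38 s; the load is inferred from crank drag, not measured, and no verdict came back.

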